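# Snap the deck onto the toy truck and release the ratchet clamp

## Task

The yellow deck lies loosely on the toy truck's four snap standoffs, with the truck held in the assembly jig's ratchet clamp. Press the deck down evenly, never letting a side of it rear up, until all four standoffs have clicked through and it sits flat and fully home; only then swing the red pawl off the ratchet wheel and keep it off until the sprung blue jaw has backed right off, leaving the truck in the jig. Let go of everything at the end, and leave the other things on the bench where they are.

Things in the scene. Friction and masses are not known exactly. Their poses are not given: they have to be found in the camera images.
- jig: assembly jig fixed to the bench: dark wooden base 130 (x) x 390 (y) x 15 mm, y -255 to +135 mm. Origin on the bench under the middle of the truck's deck; +y runs along the truck to its cab. The clamp lies on the -y side: blue jaw, brass ratchet wheel, red pawl on the wheel's -x side.
- chassis: toy truck, loose in the jig: wooden chassis 92 x 204 x 24 mm, underside 40 mm above the bench, between the blue jaw at its tail (-y) and an aluminium stop at +y, 1 to 2 mm of play. Origin at the underside below the middle of the deck, axes as the jig. Green cab at y 80 to 114 mm, top 110 mm above the bench.
- deck: yellow board 116 (x) x 140 (y) x 6 mm, four 14 mm holes at x +-34, y +-52; origin at the centre of its underside, axes as the truck. Starts level on the sprung barbs, underside 88.5 mm above the bench. Home: underside on the standoff shoulders, 74 mm above the bench, top at 80 mm; once latched it may rattle up by 1 mm.
- jaw (a joint): blue sliding jaw (50 mm wide, 16 mm thick, top 62 mm above the bench): 0 when clamping, grows as it backs off along the jig's -y, 0.030 m at its stop. A spring pulls it back (10 N), the ratchet wheel geared to it holds it; with the pawl off it runs back in about 1 s; if the pawl drops early it catches on a later tooth (5 mm of travel each)
- pawl (a joint): the red pawl's swing about its vertical pivot: 0 when in the teeth; it clears the teeth above about 0.16 rad, stop at 0.55 rad. Swinging it out takes about 5 N at the knob; a light spring swings it back when let go.
- pawl_knob (a point): top centre of the pawl's upright pin, 98 mm above the bench: black knob radius 7.5 mm (top 14 mm), steel pin radius 5.5 mm below it down to 50 mm. Engaged, it is at x -44, y -194 mm in the jig's frame; the pivot is 13 mm to +x and 39 mm to +y of it. To lift the pawl move the pin along the jig's -x (away from the wheel); 14 mm is ample
- deck_hole0 (a point): centre of the hole at +x +y of the deck, at its underside
- standoff0 (a point): centre of the shoulder (top of the white 19 mm disc) of the snap standoff under the hole at +x +y; the deck rests on it when home. Above it stand a neck up to 23 mm and two sprung barbs that spread to 19 mm across
- deck_hole1 (a point): centre of the hole at +x -y of the deck, at its underside
- standoff1 (a point): centre of the shoulder (top of the white 19 mm disc) of the snap standoff under the hole at +x -y; the deck rests on it when home. Above it stand a neck up to 23 mm and two sprung barbs that spread to 19 mm across
- deck_hole2 (a point): centre of the hole at -x -y of the deck, at its underside
- standoff2 (a point): centre of the shoulder (top of the white 19 mm disc) of the snap standoff under the hole at -x -y; the deck rests on it when home. Above it stand a neck up to 23 mm and two sprung barbs that spread to 19 mm across
- deck_hole3 (a point): centre of the hole at -x +y of the deck, at its underside
- standoff3 (a point): centre of the shoulder (top of the white 19 mm disc) of the snap standoff under the hole at -x +y; the deck rests on it when home. Above it stand a neck up to 23 mm and two sprung barbs that spread to 19 mm across
- spare_wheel: wooden toy wheel 32 mm wide, 14 mm thick, lying on the jig base beside the clamp, on the +x side; origin at its underside (a bystander, leave it alone)
- glue_bottle: white bottle, 52 mm wide, 130 mm tall, orange cap; origin at its underside (a bystander, leave it alone)
- paint_jar: jar 64 mm wide, 75 mm tall, blue label; origin at its underside (a bystander, leave it alone)
- varnish_can: can 72 mm wide, 90 mm tall, green label; origin at its underside (a bystander, leave it alone)
- toy_car: finished blue toy car 105 x 72 x 60 mm, yellow wheels; origin at its underside (a bystander, leave it alone)
- mallet: mallet lying on the bench, wooden handle and rubber head; origin at its underside (a bystander, leave it alone)
- deck_cab_end (a point): point on the deck's top midway between its two holes at the cab (+y) end (x 0, y +52 mm on the deck), bare board for 20 mm around. Each standoff clicks at about 6 to 9 N straight down, so 12 to 18 N here sends both through; the other end stays up meanwhile, sloping the board by 0.14 rad, which is fine
- deck_tail_end (a point): the same point at the tail (-y) end: on the deck's top, x 0, y -52 mm
- ratchet_hub (a point): top of the ratchet wheel's hub nut (radius 9 mm), 56 mm above the bench, on the wheel's vertical axis (x 0, y -200 mm in the jig's frame). The brass wheel has radius 32 mm and its flat top is 50 mm above the bench; the space above is free
Not all that is in view belongs to the job. What is shaped like the chassis but orange or turquoise is not meant.

How it is judged:
By the outcome, as a careful person would: the job done as asked, in the order asked, and still so for the second after the job is handed in, with the robot touching nothing.
It also fails if it takes over 42 s, if anything falls off the work surface, if the arm or the gripper's body presses on something with over 40 N, if the wrist force passes 120 N, or if a joint passes its speed limit or range.

## Robot

A 6-joint arm with a two-finger parallel gripper is mounted at the origin on the work surface. World frame = base frame: x ahead of the robot, y to its left, z up, the work surface at z = 0. Lengths are in m, angles in rad, forces in N, time in s.
With the tool pointing down it reaches from about 0.425 to 0.95 m from the base axis. Payload 3.5 kg.
Tool frame: the origin (TCP) lies between the finger pads; the fingertips stand 17 mm ahead of it and the grasp point (between the pads) lies 2 mm behind it; z points along the fingers, y is the direction in which the jaws open and shut (so a half turn about z gives the same grasp; the last joint's range is limited). The gripper opens to 85 mm and grips with 20 to 120 N. Pads are 22 mm wide; open, the fingers measure 114 mm over their backs; the gripper's body (76 mm by 85 mm) begins 54 mm behind the grasp point. The pads swing forward as they close: fully open they stand 13 mm farther back than shut.
Start: joints at [-1.265, 0.286, 1.577, -0, 1.279, -0.15], TCP at [0.297, -0.606, 0.248] pointing down, gripper open.
Joint ranges: [-2.77, 2.77], [-0.9, 2.22], [0.21, 2.48], [-1.53, 4.67], [0.24, 2.81], [-2.84, 2.84]. Speed limits (rad/s): [2.79, 2.79, 3.14, 3.14, 3.14, 3.14].

## Interface

Orientations are given as a unit quaternion [x, y, z, w].
In Python, from plant import ctrl gives the robot as it stands.
- The arm moves only by the tool carry_out, never from a script. Its argument "commands" is a list of rows, each an object with "delta_pos": the shift along the tool's x, y, z in m, a list of three; "delta_rot": the turn, a rotation vector about the tool's x, y, z in rad, a list of three; "claw": the opening in per cent of the stroke, from 0 (shut) to 100 (fully open). A call has 1 to 8 rows; each row is the pose to reach, as a shift and turn from the pose measured when the call began, along the tool's axes at that moment; what a row does not reach only later rows make up. A row lasts 1/12 s, in which the tool goes at most 41.7 mm and 7.16 degrees, less where a joint would pass 70% of its speed; a pose out of reach is approached as far as the arm can. A call with a gripper value outside its range is refused whole. The fingers move at their own pace and stop on an object; "force" is the grip in N (left out, the last holds). Time passes only in rows, so rows that repeat a pose let the fingers close. It gives the time, the measured TCP pose, the force and the opening at its end, in the units of the state.
- ctrl.get_state(): the state, without advancing time (a new reading comes with each control period).
- ctrl.read_camera(name): name is "scene" or "top"; returns (picture, depth): 384x512x3 uint8, red, green, blue; 384x512 float32, m along the optical axis (not along the pixel's ray), 0 where there is no reading.
- ctrl.camera_info(name): a dict with "fx", "fy", "cx", "cy" (pixels), "k1" (the pictures are not rectified: a ray, as slopes to the right and down, at radius r is drawn at 1 + k1 r^2 times it, then the intrinsics apply), "rvec" (rotation vector, rad) and "tvec" (3), from world to camera coordinates, as OpenCV has them. Camera axes: x right, y down, z forward; pixel columns grow to the right and rows downward; lengths in m; the calibration is good to about 2 mm. A picture is of the moment at which its call begins. camera_info takes no time and is no camera call.
- ctrl.sign_off(): hands the job in, once; it reports no verdict.
The state is a dict: "time": time; "qpos": joint angles; "dq": joint speeds; "joint_efforts": joint torques, N m; "eef_pos": TCP position; "tcp_rot": TCP orientation; "contact_force": force on the tool from outside, world axes, zero at the start; "wrist_torque": the same for the moment, N m; "opening": opening from 0.0 (shut) to 1.0 (fully open).
Only numpy, scipy, OpenCV 4.12 (cv2) and the standard library are available. Lean on these libraries where they do the work, as an engineer would, in place of code of your own. Each camera call takes 0.05 s, during which the arm holds its last target.

## Working session

There is one attempt and no reset: what is moved stays moved. The work goes in short steps, Python scripts to look and compute and a tool call to move; the robot and the scene stay as the last step left them, time stands still between calls to the robot, and variables do not carry over. Pictures are saved under pics/ and viewed, and the job is handed in when it is done.

Besides the shell and the picture viewer there is one more tool, called as name([rows], argument=value, ...), one row to a line, values as JSON. carry_out: Moves the arm, as the interface text tells. Its arguments: {"type":"object","properties":{"commands":{"type":"array"},"force":{"type":"number"}},"required":["commands"]}

```bash
mkdir -p pics; ls; python3 - <<'E'
from plant import ctrl
import cv2
s=ctrl.get_state(); print(s)
for n in("scene","top"):
    p,d=ctrl.read_camera(n); cv2.imwrite(f"pics/{n}0.png",p[:,:,::-1]); 
    import numpy as np; np.savez(f"{n}0.npz",p=p,d=d); print(ctrl.camera_info(n))
E
```

```text
pics
{'time': 0.0, 'qpos': array([-1.26498011e+00,  2.87190509e-01,  1.57818600e+00, -4.30128057e-06,
        1.27861046e+00, -1.49984603e-01]), 'dq': array([ 0.00268974, -0.00106243, -0.00027037,  0.00200376,  0.00084385,
       -0.00114625]), 'joint_efforts': array([ 8.95534704e-04, -4.05981016e+01, -2.92623317e+01, -4.03449860e-05,
        5.75736558e-03, -7.95913479e-06]), 'eef_pos': array([ 0.2969677 , -0.60546993,  0.2469257 ]), 'tcp_rot': array([ 9.74142070e-01,  2.25933165e-01, -9.52354621e-05, -1.19336292e-03]), 'contact_force': array([-0.19640062, -0.96149114, -0.61813375]), 'wrist_torque': array([-0.01304346, -0.02387097,  0.03270126]), 'opening': 1.0009585540888255}
{'fx': 487.4539350179524, 'fy': 487.4539350179524, 'cx': 252.1079407886025, 'cy': 184.73979619110403, 'k1': -0.21166994318273277, 'rvec': array([ 2.13026674,  0.89449202, -0.40068816]), 'tvec': array([-0.30429799, -0.15340672,  1.97953717])}
{'fx': 388.4926635894697, 'fy': 388.4926635894697, 'cx': 260.3045195965428, 'cy': 191.65689396453277, 'k1': 0.005221274591541972, 'rvec': array([ 2.13015329, -2.19281084,  0.1372053 ]), 'tvec': array([-0.02875619,  0.45770007,  1.34996571])}
```

View pics/scene0.png

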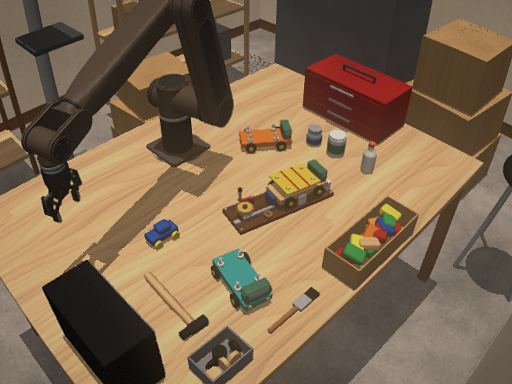

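View pics/top0.png

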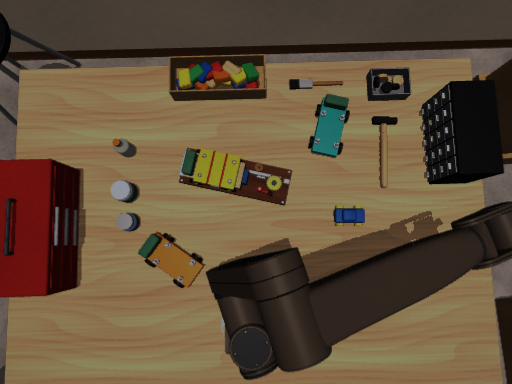

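The scene view shows the yellow-decked truck at about (300,185), with its clamp toward (240,210). In the top view the jig spans columns 180–292 and rows 148–204, with the cab to the left. I'll enlarge that area.

```bash
cat > h.py <<'E'
import numpy as np,cv2
from scipy.spatial.transform import Rotation as R
from plant import ctrl
def pix2world(n,u,v,z=None,depth=None):
    c=ctrl.camera_info(n);K=np.array([[c['fx'],0,c['cx']],[0,c['fy'],c['cy']],[0,0,1]])
    xy=cv2.undistortPoints(np.array([[[u,v]]],float),K,np.array([c['k1'],0,0,0.]))[0,0]
    M=R.from_rotvec(c['rvec']).as_matrix();o=-M.T@c['tvec'];d=M.T@np.array([*xy,1])
    return o+d*((z-o[2])/d[2] if depth is None else depth)
def project(n,P):
    c=ctrl.camera_info(n);K=np.array([[c['fx'],0,c['cx']],[0,c['fy'],c['cy']],[0,0,1]])
    return cv2.projectPoints(np.array(P,float).reshape(-1,3),c['rvec'],c['tvec'],K,np.array([c['k1'],0,0,0.]))[0].reshape(-1,2)
E
python3 - <<'E'
import cv2
p=cv2.imread('pics/top0.png')[140:215,170:300];cv2.imwrite('pics/c1.png',cv2.resize(p,None,fx=6,fy=6,interpolation=cv2.INTER_CUBIC))
p=cv2.imread('pics/scene0.png')[150:240,215:345];cv2.imwrite('pics/c2.png',cv2.resize(p,None,fx=6,fy=6,interpolation=cv2.INTER_CUBIC))
E
```

```text
(no output)
```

View pics/c1.png

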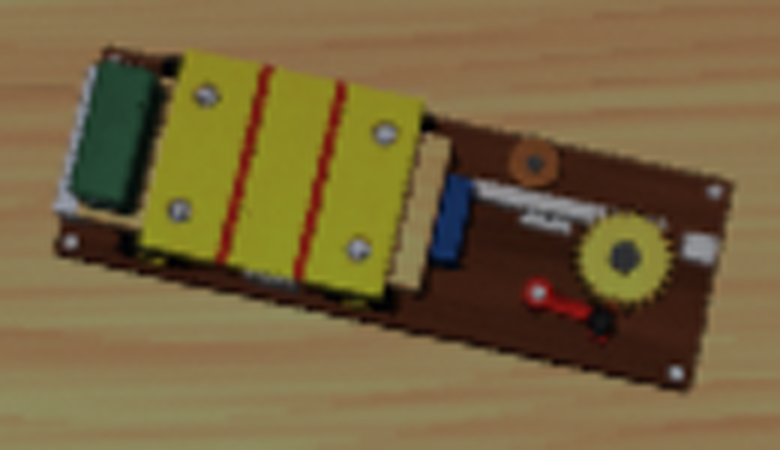

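View pics/c2.png

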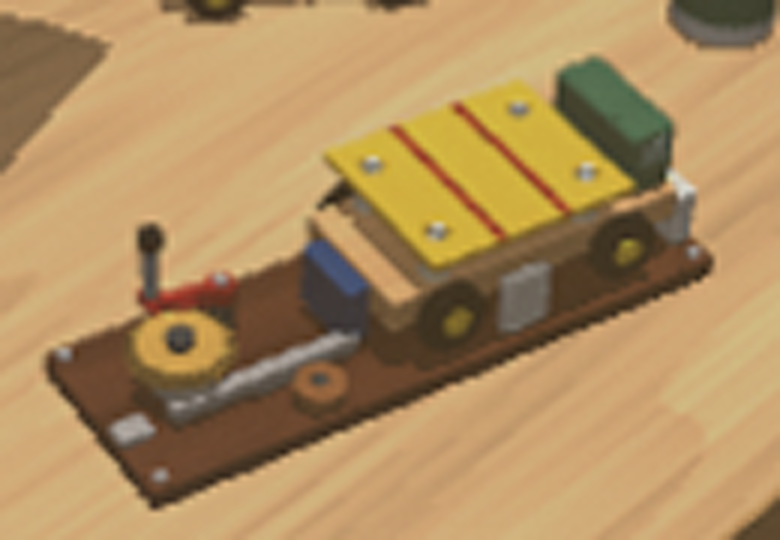

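```bash
cat > fit.py <<'E'
from h import *
from scipy.optimize import least_squares
f=lambda o,x,y:(o[0]+(x+.5)/6-.5,o[1]+(y+.5)/6-.5)
T=(170,140);S=(215,150)
deck=[[.058,.07,.0945],[.058,-.07,.0945],[-.058,-.07,.0945],[-.058,.07,.0945]]
tip=[[.034,.052,.0975],[.034,-.052,.0975],[-.034,-.052,.0975],[-.034,.052,.0975]]
D=[('top',deck,[(185,50),(425,103),(383,298),(143,247)],T),('scene',deck,[(636,186),(432,266),(326,156),(522,82)],S),
]
J=[('top',[[.065,-.255,.015],[-.065,-.255,.015],[-.065,.135,.015],[.065,.135,.015],[0,-.2,.056],[-.044,-.194,.098],[-.031,-.155,.06]],[(733,180),(688,391),(56,252),(108,45),(625,257),(601,320),(538,292)],T),
('scene',[[0,-.2,.056],[-.044,-.194,.098]],[(180,335),(151,230)],S)]
def fit(A):
    def r(p):
        c,s=np.cos(p[2]),np.sin(p[2]);o=[]
        for n,P,px,of in A:
            P=np.array(P);W=np.c_[p[0]+c*P[:,0]-s*P[:,1],p[1]+s*P[:,0]+c*P[:,1],P[:,2]]
            o.append(project(n,W)-np.array([f(of,*q) for q in px]))
        return np.concatenate(o).ravel()
    a=pix2world('top',217,169,z=.09)
    best=min((least_squares(r,[a[0],a[1],y],loss='soft_l1') for y in (0,1.57,3.14,-1.57)),key=lambda q:q.cost)
    print(best.x,best.cost);print(r(best.x).reshape(-1,2).round(2).tolist());return best.x
for A in (D[:1],D[1:],D,J[:1],J,J+D):
    p=fit(A)
E
python3 fit.py
```

```text
[ 0.53176479  0.10350767 -0.23608866] 0.2625847672186712
[[0.2, 0.12], [0.25, -0.41], [-0.01, 0.11], [-0.47, 0.15]]
[ 0.53441904  0.10518282 -0.25177399] 0.3875905827657593
[[0.05, 0.35], [0.29, 0.37], [-0.34, -0.5], [-0.02, -0.32]]
[0.53295822 0.10436792 6.04170118] 1.4990003561789877
[[0.06, -0.3], [0.06, -0.62], [-0.39, -0.15], [-0.79, -0.32], [-0.41, 0.08], [0.07, 0.34], [-0.84, -0.42], [-0.72, -0.46]]
[ 0.53326668  0.10397388 -0.2466121 ] 0.598621965121914
[[0.4, 0.28], [0.39, 0.21], [-0.59, -0.04], [-0.63, -0.17], [0.12, -0.04], [0.09, -0.08], [0.08, -0.18]]
[ 0.53342796  0.10455578 -0.24664719] 1.0274409766786021
[[0.24, 0.24], [0.22, 0.17], [-0.75, -0.08], [-0.79, -0.21], [-0.05, -0.08], [-0.09, -0.12], [-0.09, -0.22], [-0.4, 0.34], [-0.56, 0.36]]Traceback (most recent call last):
  File "fit.py", line 22, in <module>
    p=fit(A)
  File "fit.py", line 19, in fit
    best=min((least_squares(r,[a[0],a[1],y],loss='soft_l1') for y in (0,1.57,3.14,-1.57)),key=lambda q:q.cost)
  File "fit.py", line 19, in <genexpr>
    best=min((least_squares(r,[a[0],a[1],y],loss='soft_l1') for y 
[... 1168 characters left out ...]
                   ^^^
    df = [f_eval - f0 for f_eval in f_evals]
                                    ^^^^^^^
    f = np.atleast_1d(self.fun(x, *self.args, **self.kwargs))
                      ~~~~~~~~^^^^^^^^^^^^^^^^^^^^^^^^^^^^^^
    return np.atleast_1d(self.fun(x))
                         ~~~~~~~~^^^
    return self.f(x, *self.args, **self.kwargs)
           ~~~~~~^^^^^^^^^^^^^^^^^^^^^^^^^^^^^^
  File "fit.py", line 16, in r
    o.append(project(n,W)-np.array([f(of,*q) for q in px]))
             ~~~~~~~^^^^^
  File "h.py", line 10, in project
    c=ctrl.camera_info(n);K=np.array([[c['fx'],0,c['cx']],[0,c['fy'],c['cy']],[0,0,1]])
ValueError: time passes only in moves, steps and waits
```

The fits from both cameras agree to about 1–2 mm. The jig origin is at about (0.533, 0.104) with yaw −0.247. Next I'll move above the deck's cab end with the gripper shut.

```bash
cat > d.py <<'E'
import sys
from h import *
# usage d.py jx jy z [yaw offset]: jig-frame target, tool y along jig +x
jx,jy,z=map(float,sys.argv[1:4]); yaw=-.2466
s=ctrl.get_state();c,n=np.cos(yaw),np.sin(yaw)
t=np.array([.5333+c*jx-n*jy,.1045+n*jx+c*jy,z])
Y=np.array([c,n,0]);Z=np.array([0,0,-1.]);X=np.cross(Y,Z)
Rt=R.from_matrix(np.c_[X,Y,Z]);Rc=R.from_quat(s['tcp_rot'])
print('t',round(s['time'],2),'pos',s['eef_pos'].round(4),'tgt',t.round(4),'F',s['contact_force'].round(1),'T',s['wrist_torque'].round(2),'open',round(s['opening'],3))
print('dpos',Rc.inv().apply(t-s['eef_pos']).round(4),'drot',(Rc.inv()*Rt).as_rotvec().round(4),'q',s['qpos'].round(2))
E
python3 d.py 0 .052 .16
```

```text
t 0.1 pos [ 0.297  -0.6055  0.2471] tgt [0.546  0.1549 0.16  ] F [-0.  -0.6  0.1] T [ 0.03  0.01 -0.04] open 0.998
dpos [ 0.5583 -0.573   0.0885] drot [-0.0019 -0.0012 -0.8684] q [-1.27  0.29  1.58 -0.    1.28 -0.15]
```

carry_out([
  {"delta_pos": [0.558, -0.573, 0.0], "delta_rot": [-0.002, -0.001, -0.868], "claw": 0},
  {"delta_pos": [0.558, -0.573, 0.0], "delta_rot": [-0.002, -0.001, -0.868], "claw": 0},
  {"delta_pos": [0.558, -0.573, 0.0], "delta_rot": [-0.002, -0.001, -0.868], "claw": 0},
  {"delta_pos": [0.558, -0.573, 0.0], "delta_rot": [-0.002, -0.001, -0.868], "claw": 0},
  {"delta_pos": [0.558, -0.573, 0.0], "delta_rot": [-0.002, -0.001, -0.868], "claw": 0},
  {"delta_pos": [0.558, -0.573, 0.0], "delta_rot": [-0.002, -0.001, -0.868], "claw": 0},
  {"delta_pos": [0.558, -0.573, 0.0], "delta_rot": [-0.002, -0.001, -0.868], "claw": 0},
  {"delta_pos": [0.558, -0.573, 0.0], "delta_rot": [-0.002, -0.001, -0.868], "claw": 0},
], force=30)

```text
time: 0.77
eef_pos: [0.4006, -0.2871, 0.2479]
tcp_rot: [0.788, 0.616, 0.0, -0.0]
contact_force: [1.1, 1.1, 1.0]
opening: 0.004
```

```bash
python3 d.py 0 .052 .16
```

```text
t 0.77 pos [ 0.4006 -0.2871  0.2479] tgt [0.546  0.1549 0.16  ] F [1.1 1.1 1. ] T [ 0.01  0.02 -0.02] open 0.004
dpos [0.4639 0.0346 0.0882] drot [-0.0003 -0.0006  0.0032] q [-0.83 -0.12  2.01  0.    1.25 -0.58]
```

carry_out([
  {"delta_pos": [0.464, 0.035, 0.0], "delta_rot": [0, 0, 0.003], "claw": 0},
  {"delta_pos": [0.464, 0.035, 0.0], "delta_rot": [0, 0, 0.003], "claw": 0},
  {"delta_pos": [0.464, 0.035, 0.0], "delta_rot": [0, 0, 0.003], "claw": 0},
  {"delta_pos": [0.464, 0.035, 0.0], "delta_rot": [0, 0, 0.003], "claw": 0},
  {"delta_pos": [0.464, 0.035, 0.0], "delta_rot": [0, 0, 0.003], "claw": 0},
  {"delta_pos": [0.464, 0.035, 0.0], "delta_rot": [0, 0, 0.003], "claw": 0},
  {"delta_pos": [0.464, 0.035, 0.0], "delta_rot": [0, 0, 0.003], "claw": 0},
  {"delta_pos": [0.464, 0.035, 0.0], "delta_rot": [0, 0, 0.003], "claw": 0},
])

```text
time: 1.43
eef_pos: [0.5045, 0.0297, 0.248]
tcp_rot: [0.789, 0.615, 0.0, -0.0]
contact_force: [0.2, -1.2, -0.3]
opening: -0.002
```

```bash
python3 d.py 0 .052 .13
```

```text
t 1.43 pos [0.5045 0.0297 0.248 ] tgt [0.546  0.1549 0.13  ] F [ 0.2 -1.2 -0.3] T [ 0.01 -0.03 -0.  ] open -0.002
dpos [0.1315 0.0097 0.118 ] drot [-0.0004 -0.0005  0.0003] q [-0.14 -0.09  1.99  0.    1.25  0.1 ]
```

carry_out([
  {"delta_pos": [0.1315, 0.0097, 0.0], "delta_rot": [0, 0, 0], "claw": 0},
  {"delta_pos": [0.1315, 0.0097, 0.0], "delta_rot": [0, 0, 0], "claw": 0},
  {"delta_pos": [0.1315, 0.0097, 0.0], "delta_rot": [0, 0, 0], "claw": 0},
  {"delta_pos": [0.1315, 0.0097, 0.04], "delta_rot": [0, 0, 0], "claw": 0},
  {"delta_pos": [0.1315, 0.0097, 0.08], "delta_rot": [0, 0, 0], "claw": 0},
  {"delta_pos": [0.1315, 0.0097, 0.11], "delta_rot": [0, 0, 0], "claw": 0},
  {"delta_pos": [0.1315, 0.0097, 0.118], "delta_rot": [0, 0, 0], "claw": 0},
  {"delta_pos": [0.1315, 0.0097, 0.118], "delta_rot": [0, 0, 0], "claw": 0},
])

```text
time: 2.1
eef_pos: [0.5434, 0.1547, 0.1264]
tcp_rot: [0.789, 0.615, -0.003, -0.002]
contact_force: [-0.0, -0.7, -0.6]
opening: -0.0
```

```bash
python3 d.py 0 .052 .098; python3 - <<'E'
from h import *
p,d=ctrl.read_camera("scene");c=p[130:240,215:345,::-1];cv2.imwrite('pics/c3.png',cv2.resize(c,None,fx=5,fy=5,interpolation=cv2.INTER_CUBIC))
E
```

```text
t 2.1 pos [0.5434 0.1547 0.1264] tgt [0.546  0.1549 0.098 ] F [-0.  -0.7 -0.6] T [-0.02 -0.04 -0.03] open -0.0
dpos [0.0009 0.0026 0.0284] drot [-0.0077  0.0021  0.0004] q [0.1  0.18 1.94 0.   1.03 0.34]
```

View pics/c3.png

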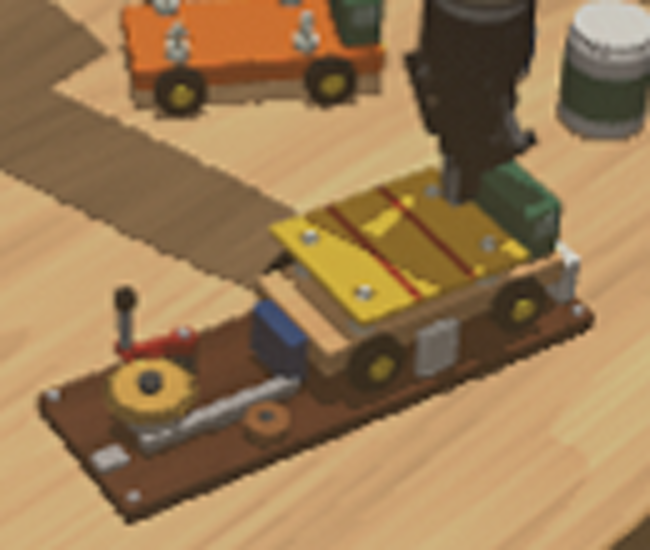

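The shut fingertips, at crop (453,198), sit midway between the two cab-end holes at (432,190) and (490,243). Now I'll descend gently.

carry_out([
  {"delta_pos": [0.001, 0.0026, 0.006], "delta_rot": [-0.008, 0.002, 0], "claw": 0},
  {"delta_pos": [0.001, 0.0026, 0.012], "delta_rot": [-0.008, 0.002, 0], "claw": 0},
  {"delta_pos": [0.001, 0.0026, 0.014], "delta_rot": [-0.008, 0.002, 0], "claw": 0},
  {"delta_pos": [0.001, 0.0026, 0.016], "delta_rot": [-0.008, 0.002, 0], "claw": 0},
  {"delta_pos": [0.001, 0.0026, 0.018], "delta_rot": [-0.008, 0.002, 0], "claw": 0},
])

```text
time: 2.57
eef_pos: [0.5487, 0.155, 0.1121]
tcp_rot: [0.789, 0.615, 0.003, 0.002]
contact_force: [1.0, 0.4, 0.1]
opening: 0.0
```

```bash
python3 d.py 0 .052 .097
```

```text
t 2.57 pos [0.5487 0.155  0.1121] tgt [0.546  0.1549 0.097 ] F [1.  0.4 0.1] T [-0.03 -0.03  0.04] open 0.0
dpos [-0.0008 -0.0027  0.015 ] drot [ 0.0068 -0.0023 -0.0001] q [ 0.1   0.21  1.94 -0.    0.99  0.34]
```

carry_out([
  {"delta_pos": [-0.0008, -0.0027, 0.0], "delta_rot": [0.007, -0.002, 0], "claw": 0},
  {"delta_pos": [-0.0008, -0.0027, 0.0015], "delta_rot": [0.007, -0.002, 0], "claw": 0},
  {"delta_pos": [-0.0008, -0.0027, 0.003], "delta_rot": [0.007, -0.002, 0], "claw": 0},
  {"delta_pos": [-0.0008, -0.0027, 0.0045], "delta_rot": [0.007, -0.002, 0], "claw": 0},
])

```text
time: 2.9
eef_pos: [0.5466, 0.155, 0.1091]
tcp_rot: [0.789, 0.615, 0.001, 0.0]
contact_force: [-2.1, 0.4, 8.8]
opening: 0.004
```

```bash
python3 d.py 0 .052 .097
```

```text
t 2.9 pos [0.5466 0.155  0.1091] tgt [0.546  0.1549 0.097 ] F [-2.1  0.4  8.8] T [-0.02  0.5   0.02] open 0.004
dpos [-0.0002 -0.0006  0.0121] drot [ 0.0011 -0.0007 -0.0001] q [0.1  0.21 1.94 0.   0.99 0.34]
```

carry_out([
  {"delta_pos": [0, -0.0006, 0.002], "delta_rot": [0.001, 0, 0], "claw": 0},
  {"delta_pos": [0, -0.0006, 0.0035], "delta_rot": [0.001, 0, 0], "claw": 0},
  {"delta_pos": [0, -0.0006, 0.005], "delta_rot": [0.001, 0, 0], "claw": 0},
])

```text
time: 3.15
eef_pos: [0.5473, 0.1553, 0.107]
tcp_rot: [0.789, 0.615, 0.001, 0.001]
contact_force: [-3.5, -0.1, 6.7]
opening: 0.001
```

```bash
python3 d.py 0 .052 .097
```

```text
t 3.15 pos [0.5473 0.1553 0.107 ] tgt [0.546  0.1549 0.097 ] F [-3.5 -0.1  6.7] T [-0.09  0.48  0.01] open 0.001
dpos [-0.0007 -0.0012  0.01  ] drot [ 0.0022 -0.001   0.0002] q [0.1  0.21 1.94 0.   0.98 0.34]
```

carry_out([
  {"delta_pos": [-0.0007, -0.0012, 0.0025], "delta_rot": [0.002, -0.001, 0], "claw": 0},
  {"delta_pos": [-0.0007, -0.0012, 0.004], "delta_rot": [0.002, -0.001, 0], "claw": 0},
  {"delta_pos": [-0.0007, -0.0012, 0.0055], "delta_rot": [0.002, -0.001, 0], "claw": 0},
  {"delta_pos": [-0.0007, -0.0012, 0.007], "delta_rot": [0.002, -0.001, 0], "claw": 0},
])

```text
time: 3.48
eef_pos: [0.5463, 0.155, 0.1002]
tcp_rot: [0.789, 0.615, 0.0, 0.0]
contact_force: [0.1, 0.1, 0.0]
opening: 0.005
```

```bash
python3 d.py 0 .052 .097
```

```text
t 3.48 pos [0.5463 0.155  0.1002] tgt [0.546  0.1549 0.097 ] F [0.1 0.1 0. ] T [0.02 0.07 0.03] open 0.005
dpos [-0.0001 -0.0003  0.0032] drot [ 0.0011 -0.0004  0.0003] q [ 0.1   0.22  1.95 -0.    0.97  0.34]
```

carry_out([
  {"delta_pos": [0, 0, 0.0015], "delta_rot": [0.001, 0, 0], "claw": 0},
  {"delta_pos": [0, 0, 0.003], "delta_rot": [0.001, 0, 0], "claw": 0},
  {"delta_pos": [0, 0, 0.0045], "delta_rot": [0.001, 0, 0], "claw": 0},
])

```text
time: 3.73
eef_pos: [0.5465, 0.1549, 0.0984]
tcp_rot: [0.788, 0.615, -0.001, -0.0]
contact_force: [-9.8, -0.8, 24.0]
opening: -0.001
```

```bash
python3 d.py 0 .052 .097; python3 - <<'E'
from h import *
p,d=ctrl.read_camera("scene");c=p[130:240,215:345,::-1];cv2.imwrite('pics/c4.png',cv2.resize(c,None,fx=5,fy=5,interpolation=cv2.INTER_CUBIC))
E
```

```text
t 3.73 pos [0.5465 0.1549 0.0984] tgt [0.546  0.1549 0.097 ] F [-9.8 -0.8 24. ] T [-0.38  1.65 -0.06] open -0.001
dpos [-0.0001 -0.0005  0.0014] drot [-0.0017  0.001   0.0007] q [ 0.1   0.23  1.95 -0.    0.97  0.34]
```

View pics/c4.png

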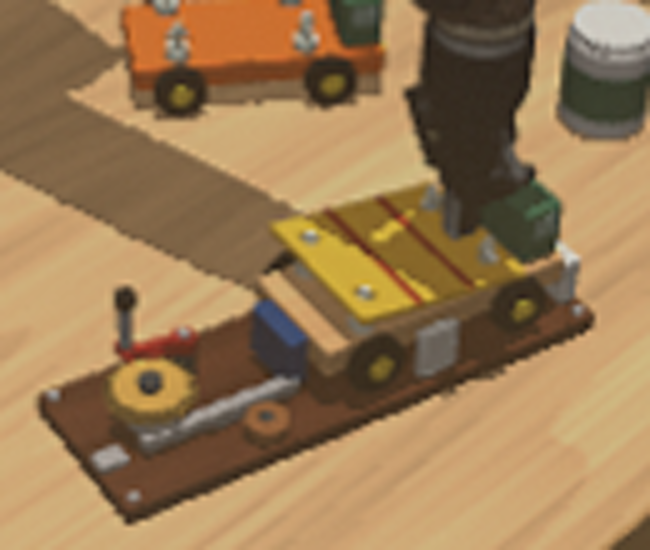

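The cab end is down: it met a hard stop at 24 N, and both barbs stand proud at (430,200) and (488,247). Next is the tail end.

carry_out([
  {"delta_pos": [0, 0, -0.02], "delta_rot": [0, 0, 0], "claw": 0},
  {"delta_pos": [0, 0, -0.032], "delta_rot": [0, 0, 0], "claw": 0},
  {"delta_pos": [-0.04, 0, -0.032], "delta_rot": [0, 0, 0], "claw": 0},
  {"delta_pos": [-0.08, 0, -0.032], "delta_rot": [0, 0, 0], "claw": 0},
  {"delta_pos": [-0.104, 0, -0.032], "delta_rot": [0, 0, 0], "claw": 0},
  {"delta_pos": [-0.104, 0, -0.026], "delta_rot": [0, 0, 0], "claw": 0},
  {"delta_pos": [-0.104, 0, -0.02], "delta_rot": [0, 0, 0], "claw": 0},
  {"delta_pos": [-0.104, 0, -0.018], "delta_rot": [0, 0, 0], "claw": 0},
])

```text
time: 4.45
eef_pos: [0.5205, 0.0543, 0.1151]
tcp_rot: [0.789, 0.615, -0.002, -0.001]
contact_force: [-0.0, -0.1, 0.1]
opening: 0.0
```

```bash
python3 d.py 0 -.052 .097
```

```text
t 4.45 pos [0.5205 0.0543 0.1151] tgt [0.5206 0.0541 0.097 ] F [-0.  -0.1  0.1] T [ 0.06 -0.01 -0.03] open 0.0
dpos [-0.0002  0.0003  0.0181] drot [-0.004   0.001   0.0002] q [-0.09  0.11  2.05 -0.    0.99  0.16]
```

carry_out([
  {"delta_pos": [0, 0, 0.002], "delta_rot": [-0.004, 0.001, 0], "claw": 0},
  {"delta_pos": [0, 0, 0.0035], "delta_rot": [-0.004, 0.001, 0], "claw": 0},
  {"delta_pos": [0, 0, 0.005], "delta_rot": [-0.004, 0.001, 0], "claw": 0},
  {"delta_pos": [0, 0, 0.0065], "delta_rot": [-0.004, 0.001, 0], "claw": 0},
  {"delta_pos": [0, 0, 0.008], "delta_rot": [-0.004, 0.001, 0], "claw": 0},
])

```text
time: 4.87
eef_pos: [0.5213, 0.0549, 0.1087]
tcp_rot: [0.788, 0.615, 0.0, 0.0]
contact_force: [-2.3, 0.2, 9.5]
opening: -0.002
```

```bash
python3 d.py 0 -.052 .097
```

```text
t 4.87 pos [0.5213 0.0549 0.1087] tgt [0.5206 0.0541 0.097 ] F [-2.3  0.2  9.5] T [-0.04  0.53 -0.03] open -0.002
dpos [-0.001  -0.0005  0.0117] drot [ 0.0012 -0.0002  0.0014] q [-0.09  0.12  2.05  0.    0.97  0.16]
```

carry_out([
  {"delta_pos": [-0.001, -0.0005, 0.003], "delta_rot": [0.001, 0, 0.001], "claw": 0},
  {"delta_pos": [-0.001, -0.0005, 0.0045], "delta_rot": [0.001, 0, 0.001], "claw": 0},
  {"delta_pos": [-0.001, -0.0005, 0.006], "delta_rot": [0.001, 0, 0.001], "claw": 0},
  {"delta_pos": [-0.001, -0.0005, 0.0075], "delta_rot": [0.001, 0, 0.001], "claw": 0},
])

```text
time: 5.2
eef_pos: [0.5209, 0.0545, 0.1018]
tcp_rot: [0.788, 0.615, 0.0, 0.0]
contact_force: [-1.8, -0.1, 5.4]
opening: 0.0
```

```bash
python3 d.py 0 -.052 .097
```

```text
t 5.2 pos [0.5209 0.0545 0.1018] tgt [0.5206 0.0541 0.097 ] F [-1.8 -0.1  5.4] T [-0.04  0.35 -0.02] open 0.0
dpos [-0.0005 -0.0002  0.0048] drot [ 0.0005 -0.0001  0.0014] q [-0.09  0.13  2.05 -0.    0.96  0.16]
```

carry_out([
  {"delta_pos": [-0.0005, 0, 0.002], "delta_rot": [0, 0, 0.001], "claw": 0},
  {"delta_pos": [-0.0005, 0, 0.0035], "delta_rot": [0, 0, 0.001], "claw": 0},
  {"delta_pos": [-0.0005, 0, 0.005], "delta_rot": [0, 0, 0.001], "claw": 0},
  {"delta_pos": [-0.0005, 0, 0.006], "delta_rot": [0, 0, 0.001], "claw": 0},
])

```text
time: 5.53
eef_pos: [0.5208, 0.0542, 0.0969]
tcp_rot: [0.789, 0.615, -0.0, -0.0]
contact_force: [-7.2, 0.2, 15.9]
opening: 0.002
```

```bash
python3 d.py 0 -.052 .097
```

```text
t 5.53 pos [0.5208 0.0542 0.0969] tgt [0.5206 0.0541 0.097 ] F [-7.2  0.2 15.9] T [0.11 1.14 0.  ] open 0.002
dpos [-0.0002 -0.0002 -0.0001] drot [-0.0011 -0.      0.0005] q [-0.09  0.14  2.05  0.    0.95  0.16]
```

The tail end is at the expected home height: fingertip at 0.080 m, on a hard stop at 16 N. I'll lift and check that all four standoffs are through.

carry_out([
  {"delta_pos": [0, 0, -0.04], "delta_rot": [0, 0, 0], "claw": 0},
  {"delta_pos": [0, 0, -0.08], "delta_rot": [0, 0, 0], "claw": 0},
  {"delta_pos": [-0.04, 0, -0.09], "delta_rot": [0, 0, 0], "claw": 20},
  {"delta_pos": [-0.08, 0, -0.09], "delta_rot": [0, 0, 0], "claw": 40},
  {"delta_pos": [-0.12, 0, -0.09], "delta_rot": [0, 0, 0], "claw": 45},
  {"delta_pos": [-0.13, 0, -0.09], "delta_rot": [0, 0, 0], "claw": 45},
])

```text
time: 6.03
eef_pos: [0.4884, -0.0756, 0.1869]
tcp_rot: [0.789, 0.614, -0.001, 0.001]
contact_force: [0.1, -0.1, -0.7]
opening: 0.448
```

```bash
python3 d.py -.046 -.194 .16; python3 - <<'E'
from h import *
p,d=ctrl.read_camera("scene");c=p[130:240,215:345,::-1];cv2.imwrite('pics/c5.png',cv2.resize(c,None,fx=6,fy=5.4,interpolation=cv2.INTER_CUBIC))
p,d=ctrl.read_camera("top");c=p[130:225,170:300,::-1];cv2.imwrite('pics/c6.png',cv2.resize(c,None,fx=6,fy=6,interpolation=cv2.INTER_CUBIC))
E
```

```text
t 6.03 pos [ 0.4884 -0.0756  0.1869] tgt [ 0.4413 -0.0724  0.16  ] F [ 0.1 -0.1 -0.7] T [-0.04  0.01  0.01] open 0.448
dpos [-0.0085 -0.0464  0.0269] drot [-0.0001  0.0017 -0.0025] q [-0.36 -0.06  2.07 -0.    1.13 -0.11]
```

View pics/c5.png

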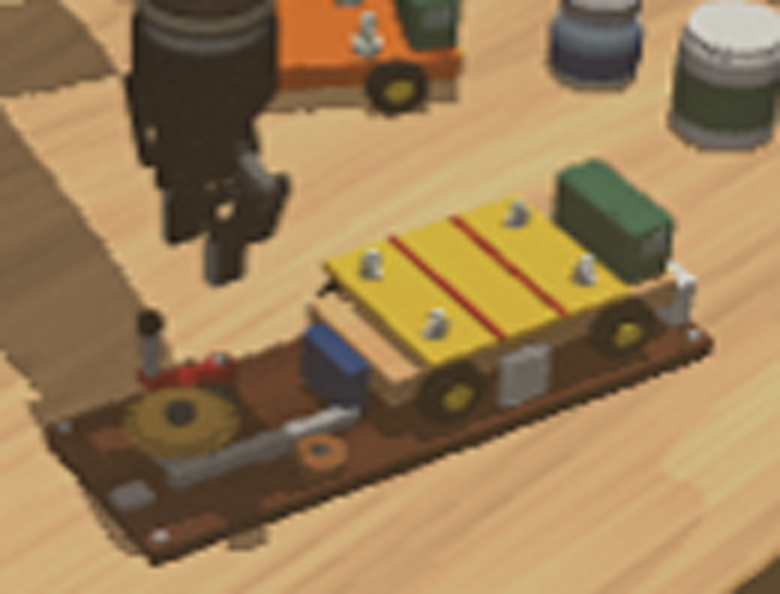

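View pics/c6.png

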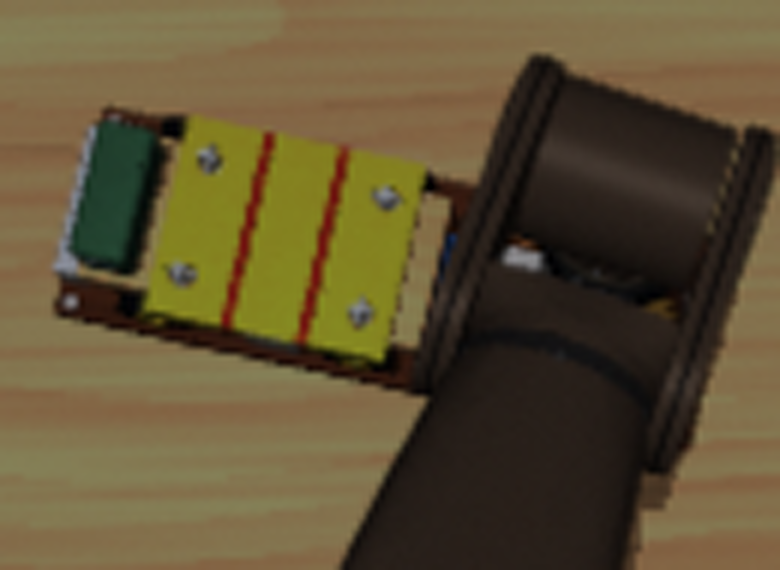

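All four barbs stand proud of the deck, at (372,265), (517,215), (585,270) and (435,325). I'll check the deck's flatness from depth.

```bash
cat > flat.py <<'E'
from h import *
for n in ("top","scene"):
    p,d=ctrl.read_camera(n);c,s=np.cos(-.2466),np.sin(-.2466)
    out=[]
    for jx,jy in((0,.052),(0,-.052),(.03,.035),(.03,-.035),(-.03,-.035),(-.03,.035)):
        u,v=project(n,[.5333+c*jx-s*jy,.1045+s*jx+c*jy,.08])[0]
        w=d[int(round(v))-1:int(round(v))+2,int(round(u))-1:int(round(u))+2]
        out.append(round(float(pix2world(n,round(u),round(v),depth=float(np.median(w)))[2]),4))
    print(n,out)
E
python3 flat.py; python3 d.py -.046 -.194 .16
```

```text
top [0.0797, 0.0805, 0.0795, 0.0789, 0.0793, 0.08]
scene [0.079, 0.0821, 0.0799, 0.0801, 0.0801, 0.0794]
t 6.23 pos [ 0.4892 -0.0715  0.1863] tgt [ 0.4413 -0.0724  0.16  ] F [-0.  -0.1 -0.1] T [-0.05 -0.02 -0.05] open 0.454
dpos [-0.0126 -0.0461  0.0264] drot [-0.0018 -0.0009 -0.0003] q [-0.35 -0.05  2.07  0.    1.13 -0.1 ]
```

Depth puts the deck level at 0.079–0.082 m everywhere, so it's home. Next I'll straddle the pawl knob.

carry_out([
  {"delta_pos": [-0.0126, -0.0461, 0.0], "delta_rot": [-0.002, -0.001, 0], "claw": 45},
  {"delta_pos": [-0.0126, -0.0461, 0.0], "delta_rot": [-0.002, -0.001, 0], "claw": 45},
  {"delta_pos": [-0.0126, -0.0461, 0.015], "delta_rot": [-0.002, -0.001, 0], "claw": 45},
  {"delta_pos": [-0.0126, -0.0461, 0.0264], "delta_rot": [-0.002, -0.001, 0], "claw": 45},
  {"delta_pos": [-0.0126, -0.0461, 0.0264], "delta_rot": [-0.002, -0.001, 0], "claw": 45},
])

```text
time: 6.65
eef_pos: [0.4399, -0.0707, 0.1572]
tcp_rot: [0.788, 0.615, -0.001, -0.002]
contact_force: [-0.2, 0.5, -1.0]
opening: 0.448
```

```bash
python3 d.py -.046 -.194 .078; python3 - <<'E'
from h import *
p,d=ctrl.read_camera("scene");c=p[130:240,215:345,::-1];cv2.imwrite('pics/c7.png',cv2.resize(c,None,fx=6,fy=5.4,interpolation=cv2.INTER_CUBIC))
E
```

```text
t 6.65 pos [ 0.4399 -0.0707  0.1572] tgt [ 0.4413 -0.0724  0.078 ] F [-0.2  0.5 -1. ] T [0.01 0.04 0.05] open 0.448
dpos [-0.0014  0.0022  0.0792] drot [-0.0048 -0.0009  0.0014] q [-0.39 -0.13  2.2   0.    1.08 -0.14]
```

View pics/c7.png

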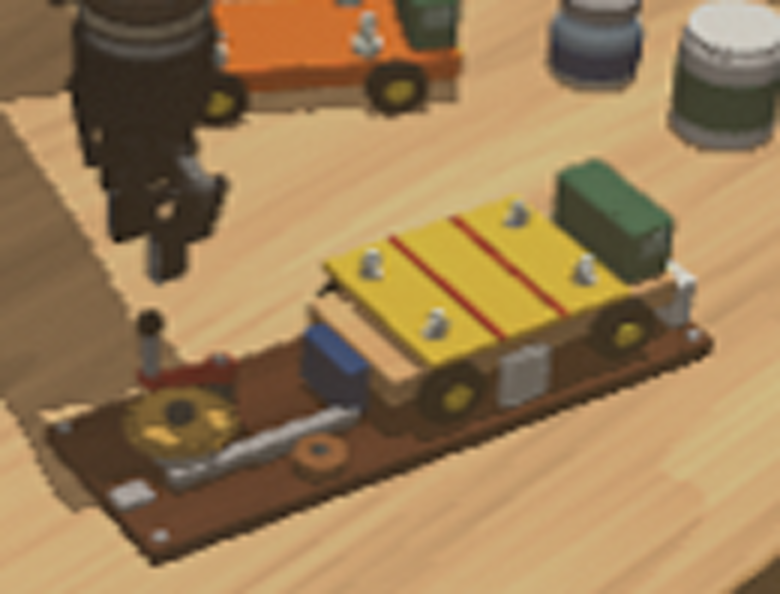

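The knob at (150,322) lies under the gap between the fingers, at (120–185, 240–275). I'll descend.

carry_out([
  {"delta_pos": [-0.0014, 0.0022, 0.0], "delta_rot": [-0.005, -0.001, 0.001], "claw": 45},
  {"delta_pos": [-0.0014, 0.0022, 0.018], "delta_rot": [-0.005, -0.001, 0.001], "claw": 45},
  {"delta_pos": [-0.0014, 0.0022, 0.035], "delta_rot": [-0.005, -0.001, 0.001], "claw": 45},
  {"delta_pos": [-0.0014, 0.0022, 0.05], "delta_rot": [-0.005, -0.001, 0.001], "claw": 45},
  {"delta_pos": [-0.0014, 0.0022, 0.065], "delta_rot": [-0.005, -0.001, 0.001], "claw": 45},
  {"delta_pos": [-0.0014, 0.0022, 0.074], "delta_rot": [-0.005, -0.001, 0.001], "claw": 45},
  {"delta_pos": [-0.0014, 0.0022, 0.078], "delta_rot": [-0.005, -0.001, 0.001], "claw": 45},
  {"delta_pos": [-0.0014, 0.0022, 0.079], "delta_rot": [-0.005, -0.001, 0.001], "claw": 45},
])

```text
time: 7.37
eef_pos: [0.4424, -0.0728, 0.0791]
tcp_rot: [0.789, 0.615, 0.0, 0.0]
contact_force: [-0.4, -0.7, 0.6]
opening: 0.445
```

```bash
python3 d.py -.046 -.194 .078; python3 - <<'E'
from h import *
p,d=ctrl.read_camera("scene");c=p[160:240,215:295,::-1];cv2.imwrite('pics/c8.png',cv2.resize(c,None,fx=7,fy=7,interpolation=cv2.INTER_CUBIC))
E
```

```text
t 7.37 pos [ 0.4424 -0.0728  0.0791] tgt [ 0.4413 -0.0724  0.078 ] F [-0.4 -0.7  0.6] T [ 0.02 -0.    0.04] open 0.445
dpos [ 0.0001 -0.0011  0.0011] drot [0.0011 0.0002 0.0005] q [-0.39  0.    2.24 -0.    0.9  -0.14]
```

View pics/c8.png

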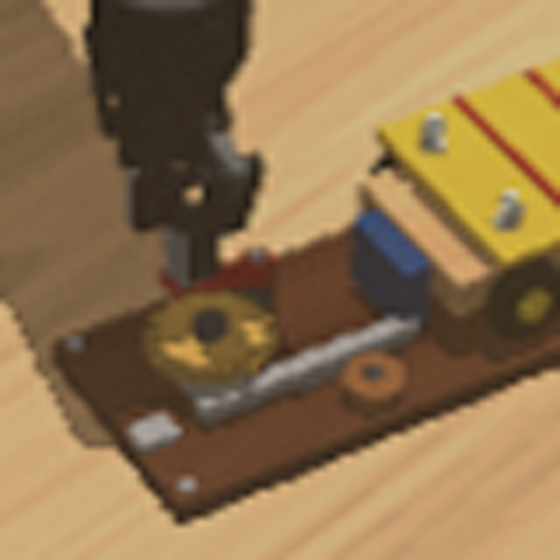

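The fingers straddle the pin with no contact force. I'll close on it.

carry_out([
  {"delta_pos": [0, -0.001, 0.0], "delta_rot": [0, 0, 0], "claw": 25},
  {"delta_pos": [0, -0.001, 0.0], "delta_rot": [0, 0, 0], "claw": 0},
  {"delta_pos": [0, -0.001, 0.0], "delta_rot": [0, 0, 0], "claw": 0},
  {"delta_pos": [0, -0.001, 0.0], "delta_rot": [0, 0, 0], "claw": 0},
], force=30)

```text
time: 7.75
eef_pos: [0.4425, -0.073, 0.0806]
tcp_rot: [0.789, 0.615, 0.001, 0.002]
contact_force: [0.8, 0.7, 2.2]
opening: 0.164
```

```bash
python3 d.py -.060 -.192 .079
```

```text
t 7.75 pos [ 0.4425 -0.073   0.0806] tgt [ 0.4282 -0.067   0.079 ] F [0.8 0.7 2.2] T [ 0.07 -0.16  0.04] open 0.164
dpos [ 0.0023 -0.0153  0.0015] drot [0.0044 0.0005 0.0003] q [-0.39 -0.    2.24  0.    0.9  -0.14]
```

The knob is gripped, opening about 14 mm. I'll swing the pawl out along its arc.

carry_out([
  {"delta_pos": [0.001, -0.004, 0.0], "delta_rot": [0, 0, 0], "claw": 0},
  {"delta_pos": [0.0035, -0.008, 0.0], "delta_rot": [0, 0, 0], "claw": 0},
  {"delta_pos": [0.006, -0.012, 0.0], "delta_rot": [0, 0, 0], "claw": 0},
  {"delta_pos": [0.008, -0.0145, 0.0], "delta_rot": [0, 0, 0], "claw": 0},
  {"delta_pos": [0.008, -0.0145, 0.0], "delta_rot": [0, 0, 0], "claw": 0},
  {"delta_pos": [0.008, -0.0145, 0.0], "delta_rot": [0, 0, 0], "claw": 0},
  {"delta_pos": [0.008, -0.0145, 0.0], "delta_rot": [0, 0, 0], "claw": 0},
  {"delta_pos": [0.008, -0.0145, 0.0], "delta_rot": [0, 0, 0], "claw": 0},
])

```text
time: 8.42
eef_pos: [0.4316, -0.0629, 0.0811]
tcp_rot: [0.789, 0.615, 0.002, 0.004]
contact_force: [2.9, -3.7, -2.4]
opening: 0.161
```

```bash
python3 d.py -.058 -.1865 .079; python3 - <<'E'
from h import *
p,d=ctrl.read_camera("scene");c=p[160:240,215:315,::-1];cv2.imwrite('pics/c9.png',cv2.resize(c,None,fx=7,fy=7,interpolation=cv2.INTER_CUBIC))
E
```

```text
t 8.42 pos [ 0.4316 -0.0629  0.0811] tgt [ 0.4315 -0.0622  0.079 ] F [ 2.9 -3.7 -2.4] T [-0.53 -0.56 -0.08] open 0.161
dpos [ 0.0006 -0.0003  0.0021] drot [0.0093 0.0025 0.0004] q [-0.38 -0.03  2.27 -0.    0.9  -0.13]
```

View pics/c9.png

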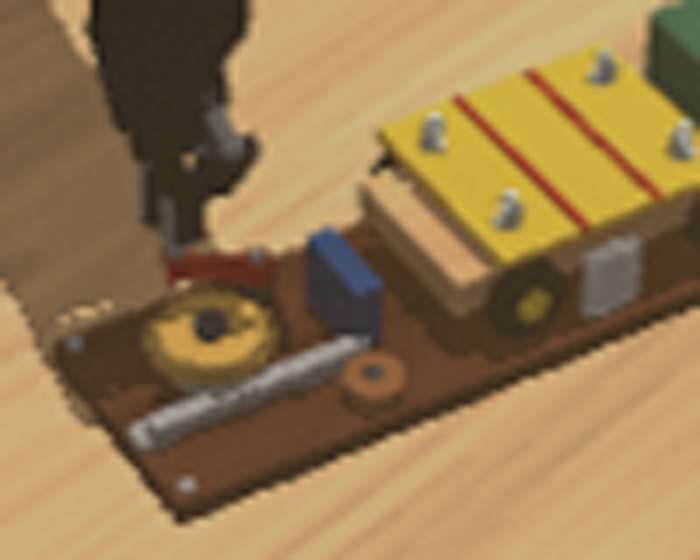

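The blue jaw has already backed off and now sits at crop (345,285), with a gap to the truck's tail. I'll hold the pawl off longer so the jaw can reach its stop.

carry_out([
  {"delta_pos": [0, 0, 0], "delta_rot": [0, 0, 0], "claw": 0},
  {"delta_pos": [0, 0, 0], "delta_rot": [0, 0, 0], "claw": 0},
  {"delta_pos": [0, 0, 0], "delta_rot": [0, 0, 0], "claw": 0},
  {"delta_pos": [0, 0, 0], "delta_rot": [0, 0, 0], "claw": 0},
  {"delta_pos": [0, 0, 0], "delta_rot": [0, 0, 0], "claw": 0},
  {"delta_pos": [0, 0, 0], "delta_rot": [0, 0, 0], "claw": 0},
  {"delta_pos": [0, 0, 0], "delta_rot": [0, 0, 0], "claw": 0},
  {"delta_pos": [0, 0, 0], "delta_rot": [0, 0, 0], "claw": 0},
])

```text
time: 9.13
eef_pos: [0.4318, -0.063, 0.0811]
tcp_rot: [0.789, 0.615, 0.002, 0.005]
contact_force: [3.5, -3.9, -4.4]
opening: 0.162
```

carry_out([
  {"delta_pos": [0, 0, 0], "delta_rot": [0, 0, 0], "claw": 0},
  {"delta_pos": [0, 0, 0], "delta_rot": [0, 0, 0], "claw": 0},
  {"delta_pos": [0, 0, 0], "delta_rot": [0, 0, 0], "claw": 0},
  {"delta_pos": [0, 0, 0], "delta_rot": [0, 0, 0], "claw": 0},
  {"delta_pos": [0, 0, 0], "delta_rot": [0, 0, 0], "claw": 0},
  {"delta_pos": [0, 0, 0], "delta_rot": [0, 0, 0], "claw": 0},
  {"delta_pos": [0, 0, 0], "delta_rot": [0, 0, 0], "claw": 0},
  {"delta_pos": [0, 0, 0], "delta_rot": [0, 0, 0], "claw": 0},
])

```text
time: 9.8
eef_pos: [0.4318, -0.0631, 0.0811]
tcp_rot: [0.789, 0.615, 0.002, 0.005]
contact_force: [3.9, -3.2, -4.8]
opening: 0.164
```

```bash
python3 d.py -.058 -.1865 .079; python3 - <<'E'
from h import *
p,d=ctrl.read_camera("scene");c=p[160:240,215:315,::-1];cv2.imwrite('pics/c10.png',cv2.resize(c,None,fx=7,fy=7,interpolation=cv2.INTER_CUBIC))
E
```

```text
t 9.8 pos [ 0.4318 -0.0631  0.0811] tgt [ 0.4315 -0.0622  0.079 ] F [ 3.9 -3.2 -4.8] T [-0.56 -0.47 -0.08] open 0.164
dpos [ 0.0008 -0.0005  0.0021] drot [0.01   0.003  0.0005] q [-0.38 -0.03  2.27 -0.    0.9  -0.13]
```

View pics/c10.png

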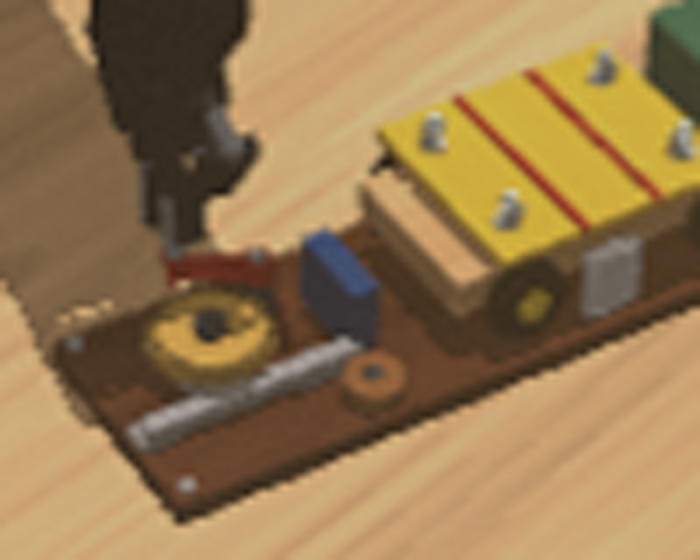

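```bash
python3 - <<'E'
from h import *
c,s=np.cos(-.2466),np.sin(-.2466)
for o in (0,.02,.025,.03):
    q=[]
    for jx,jy in((-.025,-.118),(.025,-.118),(.025,-.102)):
        jy-=o
        u,v=project('scene',[.5333+c*jx-s*jy,.1045+s*jx+c*jy,.062])[0]
        q.append((round((u-215+.5)*7),round((v-160+.5)*7)))
    print(o,q)
E
```

```text
0 [(327, 228), (381, 287), (409, 276)]
0.02 [(292, 242), (345, 301), (374, 290)]
0.025 [(283, 245), (336, 305), (365, 294)]
0.03 [(274, 248), (328, 308), (356, 297)]
```

```bash
python3 - <<'E'
from h import *
z=np.load('scene0.npz')['p']
p,d=ctrl.read_camera("scene")
a=[cv2.resize(cv2.resize(q[175:215,250:285,::-1],None,fx=11,fy=11,interpolation=cv2.INTER_CUBIC),None,fx=1,fy=1) for q in(z,p)]
cv2.imwrite('pics/c11.png',np.hstack(a))
def jaw(q):
    h=cv2.cvtColor(q,cv2.COLOR_RGB2HSV)[175:215,250:285];m=(h[...,0]>105)&(h[...,0]<125)&(h[...,1]>120)
    v,u=np.nonzero(m);return u.mean()+250,v.mean()+175,len(u),u.min()+250,u.max()+250
print(jaw(z),jaw(p))
c,s=np.cos(-.2466),np.sin(-.2466)
for o in (0,.02,.025,.03):
    P=[[.5333-s*(-.098-o),.1045+c*(-.098-o),.045]];print(o,project('scene',P))
E
```

```text
<stdin>:8: RuntimeWarning: Mean of empty slice.
  ret = ret.dtype.type(ret / rcount)
Traceback (most recent call last):
ValueError: zero-size array to reduction operation minimum which has no identity
```

View pics/c11.png

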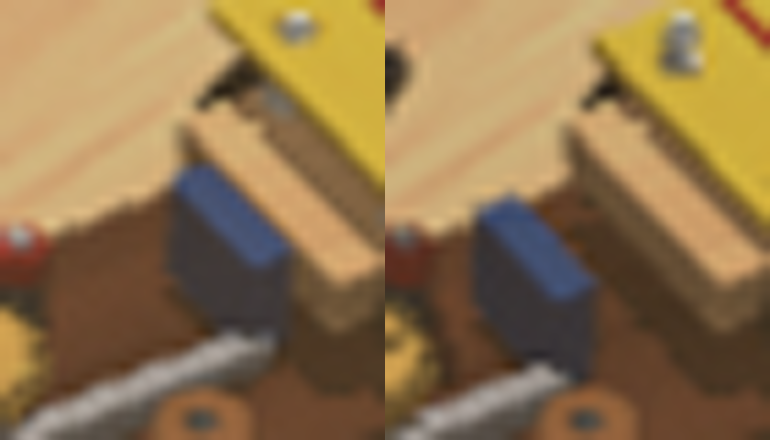

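The jaw shifted about (−7.7, +2.9) px, which matches a full 30 mm of travel. Now I'll ease the pawl back, let go and lift clear.

carry_out([
  {"delta_pos": [-0.003, 0.005, 0], "delta_rot": [0, 0, 0], "claw": 0},
  {"delta_pos": [-0.006, 0.009, 0], "delta_rot": [0, 0, 0], "claw": 0},
  {"delta_pos": [-0.006, 0.01, 0], "delta_rot": [0, 0, 0], "claw": 45},
  {"delta_pos": [-0.007, 0.012, 0], "delta_rot": [0, 0, 0], "claw": 45},
  {"delta_pos": [-0.007, 0.012, 0], "delta_rot": [0, 0, 0], "claw": 45},
  {"delta_pos": [-0.007, 0.012, 0], "delta_rot": [0, 0, 0], "claw": 45},
])

```text
time: 10.4
eef_pos: [0.4419, -0.0726, 0.0813]
tcp_rot: [0.789, 0.615, 0.002, 0.005]
contact_force: [0.2, -0.5, -0.4]
opening: 0.451
```

```bash
python3 d.py -.044 -.194 .079
```

```text
t 10.4 pos [ 0.4419 -0.0726  0.0813] tgt [ 0.4433 -0.0729  0.079 ] F [ 0.2 -0.5 -0.4] T [-0.02  0.01 -0.03] open 0.451
dpos [0.0001 0.0014 0.0023] drot [0.0099 0.0023 0.    ] q [-0.39 -0.01  2.24 -0.    0.9  -0.14]
```

Free of contact, so I'll lift straight up, then move back toward the side.

carry_out([
  {"delta_pos": [0, 0.001, -0.02], "delta_rot": [0, 0, 0], "claw": 45},
  {"delta_pos": [0, 0.001, -0.05], "delta_rot": [0, 0, 0], "claw": 45},
  {"delta_pos": [0, 0.001, -0.09], "delta_rot": [0, 0, 0], "claw": 45},
  {"delta_pos": [0, 0.001, -0.13], "delta_rot": [0, 0, 0], "claw": 45},
  {"delta_pos": [-0.04, 0.001, -0.16], "delta_rot": [0, 0, 0], "claw": 45},
  {"delta_pos": [-0.08, 0.001, -0.16], "delta_rot": [0, 0, 0], "claw": 45},
  {"delta_pos": [-0.12, 0.02, -0.16], "delta_rot": [0, 0, 0], "claw": 45},
  {"delta_pos": [-0.16, 0.04, -0.16], "delta_rot": [0, 0, 0], "claw": 45},
])

```text
time: 11.07
eef_pos: [0.4378, -0.2279, 0.2436]
tcp_rot: [0.789, 0.615, 0.003, 0.006]
contact_force: [0.3, 0.4, 0.3]
opening: 0.453
```

carry_out([
  {"delta_pos": [-0.12, 0.05, 0], "delta_rot": [0, 0, 0], "claw": 45},
  {"delta_pos": [-0.12, 0.05, 0], "delta_rot": [0, 0, 0], "claw": 45},
  {"delta_pos": [-0.12, 0.05, 0], "delta_rot": [0, 0, 0], "claw": 45},
  {"delta_pos": [-0.12, 0.05, 0], "delta_rot": [0, 0, 0], "claw": 45},
  {"delta_pos": [-0.12, 0.05, 0], "delta_rot": [0, 0, 0], "claw": 45},
  {"delta_pos": [-0.12, 0.05, 0], "delta_rot": [0, 0, 0], "claw": 45},
])

```text
time: 11.57
eef_pos: [0.4568, -0.3558, 0.244]
tcp_rot: [0.789, 0.615, 0.003, 0.005]
contact_force: [0.4, -0.4, -0.1]
opening: 0.448
```

```bash
python3 d.py 0 0 .1; python3 flat.py; python3 - <<'E'
from h import *
p,d=ctrl.read_camera("scene");c=p[130:240,215:345,::-1];cv2.imwrite('pics/c12.png',cv2.resize(c,None,fx=6,fy=5.4,interpolation=cv2.INTER_CUBIC))
p,d=ctrl.read_camera("top");cv2.imwrite('pics/c13.png',p[:,:,::-1])
E
```

```text
t 11.57 pos [ 0.4568 -0.3558  0.244 ] tgt [0.5333 0.1045 0.1   ] F [ 0.4 -0.4 -0.1] T [ 0.02  0.04 -0.01] open 0.448
dpos [ 0.4653 -0.04    0.1428] drot [ 0.0117  0.0015 -0.0002] q [-0.84  0.07  1.83  0.01  1.23 -0.59]
top [0.0804, 0.0798, 0.0794, 0.0796, 0.0772, 0.0818]
scene [0.0824, 0.0829, 0.0799, 0.082, 0.0817, 0.0804]
```

View pics/c12.png

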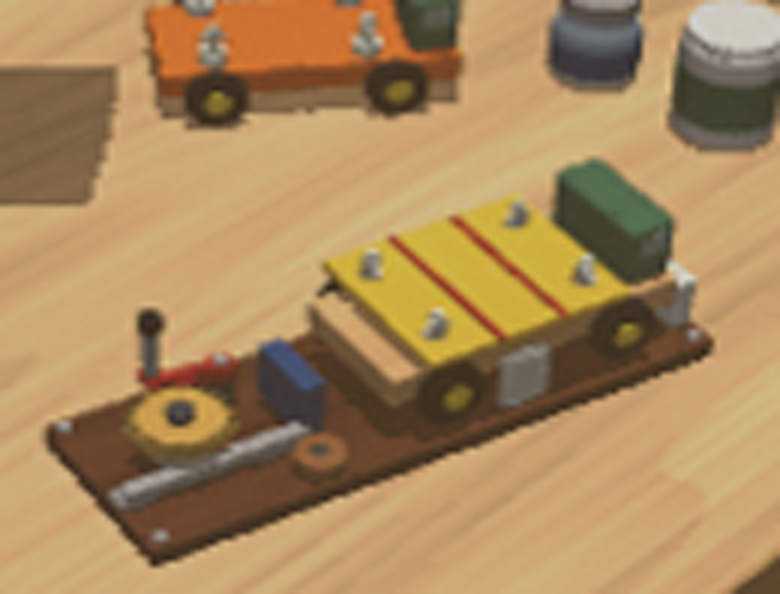

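View pics/c13.png

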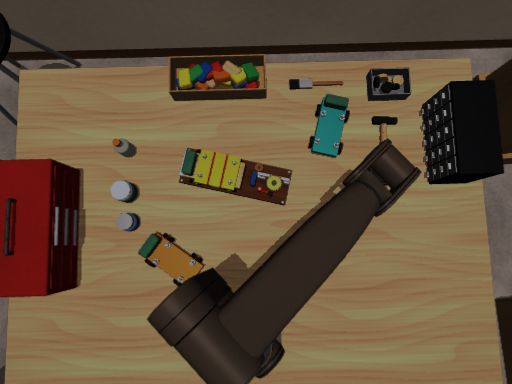

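The final views show the deck flat with four barbs proud, and the jaw backed off at (290,385). The spare wheel and the other bystanders in view haven't moved, and the gripper is in free air.

```bash
python3 -c "
from plant import ctrl
print(ctrl.sign_off())"
```

```text
the job is handed in; nothing more can be done
None
```

The job is handed in at about 12 s on the robot's clock, with the deck latched, the jaw fully off and the truck still in the jig.

- **Deck:** I pressed the cab end and then the tail end with the shut fingertips, with readings up to 24 N, until each met a hard stop. All four barbs now stand through the board. Depth readings after the presses put its top level at 79–82 mm.
- **Pawl and jaw:** I gripped the red pawl's knob, swung it out about 14 mm and held it for roughly 2 s. The jaw's shift in the camera image matches its full 30 mm. I then eased the pawl back and let go.
- **Last checks:** The closing depth readings scattered more, 77–83 mm, which I take as noise because they show no consistent tilt. The gripper was in free air with no contact force. The bystanders I could see had not moved. The arm hid the toy car and part of the mallet in the last top view, but it passed at least 0.2 m above the bench there.

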